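Roll a sleeve onto its mark and start the tester

ROBOT

A 6-joint arm with a two-finger parallel gripper is mounted at the origin on the work surface. World frame = base frame: x ahead of the robot, y to its left, z up, the work surface at z = 0. Lengths are in m, angles in rad, forces in N, time in s.
With the tool pointing down it reaches from about 0.25 to 0.725 m from the base axis. Payload 4 kg.
Tool frame: the origin (TCP) lies midway between the tips of the shut fingers; the grasp point (between the pads) lies 19 mm behind it; z points along the fingers, x is the direction in which the jaws open and shut, and the axes are right-handed (so a half turn about z gives the same grasp; the last joint's range is limited). The gripper opens to 85 mm and grips with 20 to 120 N. Pads are 22 mm wide; open, the fingers measure 114 mm over their backs; the gripper's body (76 mm by 85 mm) begins 54 mm behind the grasp point. The pads swing forward as they close: fully open they stand 13 mm farther back than shut.
Start: joints at [1.147, 0.241, 0.005, 1.335, 0, 1.571], TCP at [0.206, 0.456, 0.231] pointing down, gripper open.
Joint ranges: [-2.72, 2.72], [-1.05, 1.87], [-1.09, 1.28], [-1.99, 2.15], [-1.42, 1.44], [-3.14, 3.14]. Speed limits (rad/s): [2.79, 2.79, 3.14, 3.14, 3.14, 3.14].

INTERFACE

Orientations are given as a unit quaternion [x, y, z, w].
In Python, from workcell import bot, vision, ticket gives the robot as it stands.
- The arm moves only by the tool play_rows, never from a script. Its argument "deltas" is one flat list of numbers, 5 for each row, row after row: the opening, from 0 (shut) to 1 (fully open), then the shift along the tool's x, y, z in units of 60 mm (1.0 is 60 mm), then the turn about the tool's z in degrees. A call has 1 to 12 rows; each row shifts and turns the pose as measured when the row begins, along the tool's axes as they then stand; what a row does not reach is not made up. A row lasts 1/8 s, in which the tool goes at most 62.5 mm and 10.7 degrees, less where a joint would pass 70% of its speed; a pose out of reach is approached as far as the arm can. A call is refused whole if a number of a shift passes 1 or a number of a turn 10.7, either way. A call with a gripper value outside its range is refused whole. The fingers move at their own pace and stop on an object; the grip force is fixed at half the most. Time passes only in rows, so rows that do not move let the fingers close. It gives the time, the measured TCP pose, the force and the opening at its end, in the units of the state.
- bot.get_obs(): the state, without advancing time (a new reading comes with each control period).
- vision.camera(name): name is "scene" or "top" or "wrist"; returns a dict with "color" (480x640x3 uint8, blue, green, red), "intrinsics" (3x3 intrinsics, pixels), "rvec" (rotation vector, rad) and "tvec" (3), from world to camera coordinates, as OpenCV has them. Camera axes: x right, y down, z forward; pixel columns grow to the right and rows downward; lengths in m; the calibration is good to about 2 mm. A picture is of the moment at which its call begins. There is no depth.
- ticket.job_done(): hands the job in, once; it reports no verdict.
The state is a dict: "clock": time; "joint_pos": joint angles; "joint_vel": joint speeds; "tau": joint torques, N m; "eef_pos": TCP position; "tool_rot": TCP orientation; "ft_force": force on the tool from outside, world axes, zero at the start; "ft_torque": the same for the moment, N m; "grip_width": finger opening in m.
Only numpy, scipy, OpenCV 4.12 (cv2) and the standard library are available. Lean on these libraries where they do the work, as an engineer would, in place of code of your own. Each camera call takes 0.05 s, during which the arm holds its last target. There are 200 camera calls.

TASK

Roll the steel sleeve along the green mat onto the yellow line by pushing its top sideways with a fingertip, never low on its side, so that it comes to rest lying lengthwise along that line with its middle over it. Then, with the sleeve left there, press the tester's green start button fully down and let it come up again. Do not lift the sleeve or drag it without rolling, and leave everything else where it stands.

Things in the scene. Friction and masses are not known exactly. Their poses are not given: they have to be found in the camera images.
- sleeve_center (a point): centre of the steel sleeve, a round cylinder 36 mm across and 100 mm long with a black band near each end, lying on the mat between the two lines, parallel to them within about 4 degrees. Its x axis runs along the cylinder; its z axis points up at the start and turns as it rolls. Lying on the mat, its centre is 22 mm and its top 40 mm above the table
- sleeve: the same steel sleeve (0.25 to 0.5 kg), same origin and axes. It rolls without slipping under a fingertip that presses lightly on its top: its centre then moves half as far as the fingertip; let go, it stops within a few mm. Ground steel, friction about 0.35. A fingertip wedged against its upper flank presses it down and jams it
- line_yellow: yellow line painted on the mat, 180 mm long, 8 mm wide, the target. Origin at its middle, on the mat's upper face 4 mm above the table; x axis along the line, y axis across it in the mat's plane. It lies to the left or to the right of the sleeve, 48 to 72 mm away centre to centre
- line_white: white line of the same size, parallel to the yellow one, on the other side of the sleeve, 120 mm from the yellow one: not the target
- mat: green rubber mat fixed to the table, 220 mm (its x) by 280 mm (its y) by 4 mm; origin at the centre of its underside; both lines run along its x axis
- start (a joint): travel of the green start button: 0 up, 0.006 m fully down; springs back; about 1.5 N to start moving, 5 N fully down. The tester notices it from 0.0045 m
- start_top (a point): centre of the top of the green start button (30 mm across, in an aluminium collar 46 mm across), 67 mm above the table when up; it is pressed straight down and stands 10 mm above its collar when up. Four small knobs up to 58 mm above the table stand about 50 mm behind it (the tester's +x)
- tester: the tester, a fixed cream box 160 mm (x) by 150 mm (y), 45 mm high with a raised display at the back to 80 mm; origin at the centre of its underside; it stands left or right of the mat, with the start button on its front part, the side nearer the robot
- meter: a fixed dark grey meter 160 x 150 x 70 mm, on the other side of the mat; not used; origin at the centre of its underside
- collar: brass ring 28 mm across, 14 mm high, 16 mm bore, flat on the mat beyond the far end of the sleeve; bystander, loose; origin at the centre of its underside
- stud: dark steel stud 16 mm across, 22 mm high, standing on the mat before the near end of the sleeve; bystander, loose; origin at the centre of its underside
- bottle: red plastic bottle with white cap, 40 mm across, 100 mm high, standing beyond the mat; bystander, loose; origin at the centre of its underside
- jar: amber glass jar with black cap, 56 mm across, 60 mm high, standing beyond the mat; bystander, loose; origin at the centre of its underside
- tape: yellow roll of tape 76 mm across, 20 mm high, lying flat beyond the mat; bystander, loose; origin at the centre of its underside
- block: aluminium block 40 x 70 x 25 mm with two dark holes, beyond the mat; bystander, loose; origin at the centre of its underside
- screwdriver: screwdriver with orange handle lying near the robot on its right; bystander, loose; origin within its length
There are look-alikes about, which are no part of the job. What is shaped like the sleeve but blue is not meant.

How it is judged:
On the way, in this order (a step that is already met when the one before it is completed fails the run):
1. the sleeve has been rolled onto the yellow line and lies there at rest, untouched (y of sleeve_center in the frame of line_yellow between -0.007 and 0.007 m and x of sleeve_center in the frame of line_yellow between -0.035 and 0.035 m and z of sleeve_center in the frame of line_yellow below 0.022 m and angle between the x axis of sleeve_center and the x axis of line_yellow, either way round below 0.17 rad and angle between sleeve_center's own z axis and vertical above 1 rad and contact force between the fingers and sleeve below 0.2 N and linear speed of sleeve below 0.01 m/s), for 0.3 s.
2. the start button is pressed with the sleeve on the line (y of sleeve_center in the frame of line_yellow between -0.007 and 0.007 m and x of sleeve_center in the frame of line_yellow between -0.035 and 0.035 m and z of sleeve_center in the frame of line_yellow below 0.022 m and angle between the x axis of sleeve_center and the x axis of line_yellow, either way round below 0.17 rad and value of joint start above 0.0045 m), for 0.05 s.
At the end, for the whole second after the job is handed in: Sleeve at rest on the mat, its centre within 7 mm of the yellow line and 35 mm of its midpoint, parallel to it within 10 degrees, turned at least 1 rad by rolling; the start button was pressed 4.5 mm or more after that and is up again (y of sleeve_center in the frame of line_yellow between -0.007 and 0.007 m and x of sleeve_center in the frame of line_yellow between -0.035 and 0.035 m and z of sleeve_center in the frame of line_yellow below 0.022 m and angle between the x axis of sleeve_center and the x axis of line_yellow, either way round below 0.17 rad and angle between sleeve_center's own z axis and vertical above 1 rad and linear speed of sleeve below 0.01 m/s and value of joint start below 0.001 m); the robot touches nothing.
It fails at once if the sleeve is lifted or carried (more than 6 mm off the mat) or tipped up (height (world z) of sleeve_center above 0.028 m or angle between sleeve_center's own x axis and vertical below 1.4 rad).
It fails at once if the sleeve is pushed or gripped low on its sides instead of on its top (fingers touching it with the grasp point less than 42 mm above the table) (contact force between the fingers and sleeve above 0.5 N and height (world z) of the grasp point below 0.042 m).
It fails at once if the start button is pressed while the sleeve is not on the yellow line (value of joint start above 0.003 m and not (y of sleeve_center in the frame of line_yellow between -0.007 and 0.007 m and x of sleeve_center in the frame of line_yellow between -0.035 and 0.035 m and z of sleeve_center in the frame of line_yellow below 0.022 m and angle between the x axis of sleeve_center and the x axis of line_yellow, either way round below 0.17 rad)).
It fails at once if a bystander is moved more than 15 mm (distance of any of collar, stud, bottle, jar, tape, block, screwdriver from where it was at the start of the episode above 0.015 m).
It also fails if it takes over 61 s, if anything falls off the work surface, if the arm or the gripper's body presses on something with over 40 N, if the wrist force passes 120 N, or if a joint passes its speed limit or range.

## Working session

There is one attempt and no reset: what is moved stays moved. The work goes in short steps, Python scripts to look and compute and a tool call to move; the robot and the scene stay as the last step left them, time stands still between calls to the robot, and variables do not carry over. Pictures are saved under pics/ and viewed, about 8 in all and at most 12, crops included, and the job is handed in when it is done.

Besides the shell and the picture viewer there is one more tool, called in YAML: its name, and indented under it one key for each argument. play_rows: Moves the arm, as the interface text tells. Its arguments: {"type":"object","properties":{"deltas":{"type":"array"}},"required":["deltas"]}

```bash
mkdir -p pics
cat > h.py <<'E'
import numpy as np, cv2
from workcell import bot, vision, ticket
def cam(n):
    c=vision.camera(n); R=cv2.Rodrigues(np.array(c['rvec'],float))[0]
    return c['color'],np.array(c['intrinsics']),R,np.array(c['tvec'],float).reshape(3)
def ray(px,K,R,t,z):
    u=cv2.undistortPoints(np.array(px,float).reshape(-1,1,2),K,None).reshape(-1,2)
    d=np.c_[u,np.ones(len(u))]@R; o=-R.T@t
    return o+d*((z-o[2])/d[:,2])[:,None]
E
python3 - <<'E'
from h import *
o=bot.get_obs();print({k:np.round(o[k],3).tolist() for k in('clock','eef_pos','tool_rot','ft_force','grip_width')})
for n in('top','scene'):
    im,K,R,t=cam(n);cv2.imwrite(f'pics/{n}1.png',im);print(n,-R.T@t,K[0,0])
E
```

```text
{'clock': 0.0, 'eef_pos': [0.205, 0.455, 0.23], 'tool_rot': [0.84, 0.543, -0.001, 0.001], 'ft_force': [-0.216, -1.044, -0.551], 'grip_width': 0.085}
top [4.63397197e-01 3.36403329e-04 9.42277336e-01] 469.1213597399727
scene [1.46110041 0.25595204 0.78907413] 575.5719863786034
```

View pics/top1.png

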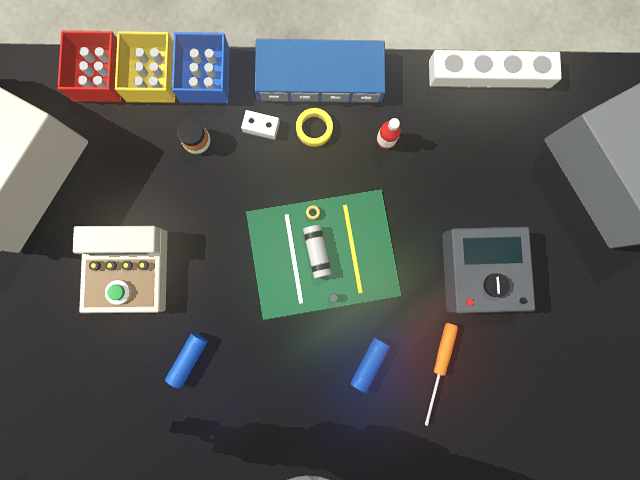

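View pics/scene1.png

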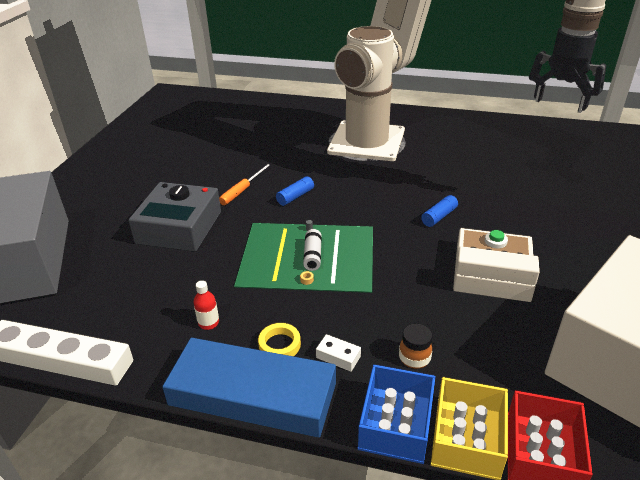

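The top view shows the sleeve at (317,251), yellow line at (353,248), white line at (294,258), button at (117,292) and stud at (333,298). The sleeve-like candidates are the steel one at (317,251) and blue ones at (186,360) and (370,364). The steel one fits: it has black bands and lies on the mat between the lines.

```bash
cat >> h.py <<'E'
def blob(m,lo):
    n,l,s,c=cv2.connectedComponentsWithStats(m.astype(np.uint8)); return [(l==i,s[i],c[i]) for i in range(1,n) if s[i][4]>=lo]
def line_pose(m,z,K,R,t):
    p=np.argwhere(m)[:,::-1]; w=ray(p,K,R,t,z)[:,:2]; (c,s,a)=cv2.minAreaRect(w.astype(np.float32)*1000)
    b=cv2.boxPoints((c,s,a)); e=b[1]-b[0]; f=b[2]-b[1]; e=e if np.hypot(*e)>np.hypot(*f) else f
    e/=np.hypot(*e); e*=np.sign(e[0]); return np.array(c)/1000,np.round(s,1),e
def measure(im,K,R,t,v=1):
    hsv=cv2.cvtColor(im,cv2.COLOR_BGR2HSV).astype(int); H,S,V=hsv[...,0],hsv[...,1],hsv[...,2]
    roi=np.zeros(H.shape,bool); roi[185:325,240:405]=1
    yel=(H>20)&(H<35)&(S>120)&(V>120)&roi
    y=max(blob(yel,40),key=lambda b:b[1][3])[0]
    Y=line_pose(y,.004,K,R,t)
    wh=(S<70)&(V>90)&roi
    bl=blob(cv2.morphologyEx(((S<80)&roi).astype(np.uint8),cv2.MORPH_OPEN,np.ones((3,3))),60)
    out=[(line_pose(b[0],.022,K,R,t),b[2].round(1).tolist(),b[1].tolist()) for b in bl]
    return Y,out
E
python3 - <<'E'
from h import *
im,K,R,t=cam('top')
Y,out=measure(im,K,R,t); print('yellow',Y)
for o in out: print(o)
hsv=cv2.cvtColor(im,cv2.COLOR_BGR2HSV);H,S,V=[hsv[...,i].astype(int) for i in range(3)]
g=(H>45)&(H<85)&(S>120)&(V>90)
for b in blob(g,60):
    print('green',b[1].tolist(),b[2].round(1))
    if b[1][0]<200: print('button',ray([b[2]],K,R,t,.067))
im2,K2,R2,t2=cam('scene');hsv=cv2.cvtColor(im2,cv2.COLOR_BGR2HSV);H,S,V=[hsv[...,i].astype(int) for i in range(3)]
g=(H>45)&(H<85)&(S>120)&(V>90)
for b in blob(g,30):
    if b[1][0]>450 and b[1][1]>150: print('scene btn',b[1].tolist(),ray([b[2]],K2,R2,t2,.067))
cv2.imwrite('pics/crop1.png',cv2.resize(im[180:330,235:410],None,fx=4,fy=4,interpolation=cv2.INTER_CUBIC))
E
```

```text
yellow (array([ 0.54837573, -0.08791241]), array([180. ,   8.8]), array([0.985436 , 0.1700467], dtype=float32))
((array([ 0.53486163, -0.02808922]), array([275.2, 327.9]), array([ 0.00724983, -0.9999738 ], dtype=float32)), [321.7, 255.6], [240, 185, 165, 140, 7888])
((array([0.52595618, 0.02961975]), array([178.2,   9.1]), array([0.985244  , 0.17115612], dtype=float32)), [293.5, 258.7], [285, 214, 18, 90, 426])
((array([ 0.54050726, -0.01643397]), array([104.1,  37.3]), array([0.9748436, 0.2228899], dtype=float32)), [316.9, 251.1], [303, 225, 29, 54, 990])
((array([ 0.44929541, -0.04921296]), array([13.7, 13.6]), array([3.1260430e-04, 9.9999994e-01], dtype=float32)), [333.5, 297.6], [330, 294, 8, 8, 60])
scene btn [490, 230, 14, 11, 118] [[0.46374706 0.35908451 0.067     ]]
```

View pics/crop1.png

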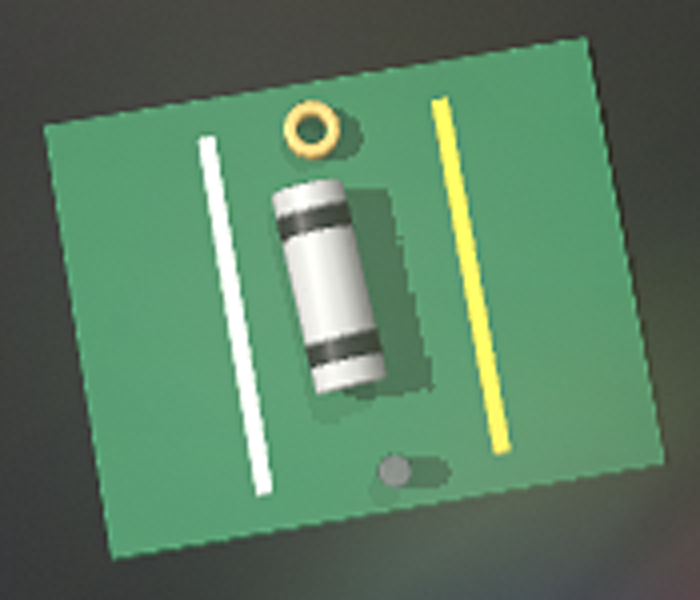

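The crop confirms it: the steel cylinder with two black bands lies between the white and yellow lines, with the collar beyond and the stud in front. The yellow line is 72 mm to its right and the sleeve is about 3° off parallel. I'll shut the gripper and line the tool x axis up across the sleeve.

play_rows:
  deltas: [0,0,0,0,-9.3,0,0,0,0,-9.3,0,0,0,0,-9.3,0,0,0,0,-9.3,0,-0.8,0.34,0,0,0,-0.8,0.34,0,0,0,-0.8,0.34,0,0,0,-0.8,0.34,0,0,0,-0.8,0.34,0,0,0,-0.8,0.34,0,0,0,-0.8,0.34,0,0,0,-0.8,0.34,0,0]

```text
clock: 1.7
eef_pos: [0.4638, 0.1164, 0.2291]
tool_rot: [0.611, 0.792, -0.002, 0.001]
ft_force: [0.8, 0.8, 0.1]
grip_width: -0.0002
```

```bash
cat >> h.py <<'E'
from scipy.spatial.transform import Rotation as Ro
def go(target,z=None):
    o=bot.get_obs(); p=np.array(o['eef_pos']); r=Ro.from_quat(o['tool_rot']).as_matrix()
    d=np.array([target[0],target[1],z if z is not None else p[2]])-p
    print('clk %.2f'%o['clock'],'eef',p.round(4),'xang %.1f'%np.degrees(np.arctan2(r[1,0],r[0,0])),'tz',r[:,2].round(3),'F',np.round(o['ft_force'],2),'w',round(float(o['grip_width']),4),'units',(r.T@d/.06).round(2))
E
python3 -c "
from h import *
go([.5383,-.0066],.06)"
```

```text
clk 1.70 eef [0.4638 0.1164 0.2291] xang 104.7 tz [-0.001 -0.003 -1.   ] F [0.81 0.76 0.13] w -0.0002 units [-2.29  0.68  2.82]
```

play_rows:
  deltas: [0,-0.76,0.23,0.3,1.8,0,-0.76,0.23,0.6,0,0,-0.76,0.23,0.6,0,0,0,0,0.6,0,0,0,0,0.5,0,0,0,0,0,0]

```text
clock: 2.45
eef_pos: [0.541, -0.0162, 0.0686]
tool_rot: [0.626, 0.779, -0.0, 0.001]
ft_force: [0.1, 1.0, -0.4]
grip_width: 0.0001
```

```bash
python3 -c "
from h import *
go([.5383,-.0066],.06)
a=cam('scene')[0];b=cam('wrist')[0]
cv2.imwrite('pics/s2.png',np.hstack([cv2.resize(a[170:320,230:390],(427,400),interpolation=3),cv2.resize(b,(373,400))]))"
```

```text
clk 2.45 eef [ 0.541  -0.0162  0.0686] xang 102.4 tz [ 0.002 -0.002 -1.   ] F [ 0.15  1.03 -0.42] w 0.0001 units [ 0.17 -0.01  0.14]
```

View pics/s2.png

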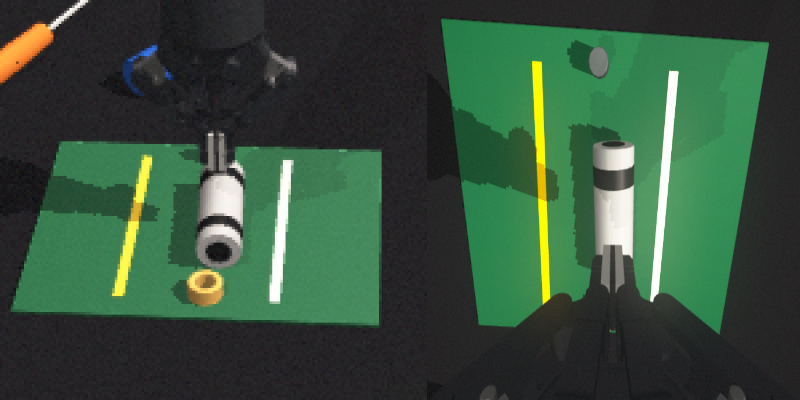

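The fingertips are centred above the sleeve, and the pair is about half the sleeve's width. I'll offset them backwards and creep down to find contact.

play_rows:
  deltas: [0,0.13,0,0.2,0,0,0,0,0.2,0,0,0,0,0.02,0,0,0,0,0,0]

```text
clock: 3.05
eef_pos: [0.5446, -0.0066, 0.0485]
tool_rot: [0.625, 0.78, 0.004, 0.006]
ft_force: [0.1, 0.3, 0.4]
grip_width: -0.0003
```

play_rows:
  deltas: [0,0,0,0.02,0]

```text
clock: 3.18
eef_pos: [0.545, -0.0066, 0.0477]
tool_rot: [0.625, 0.78, 0.004, 0.007]
ft_force: [1.0, -0.0, 0.9]
grip_width: 0.0001
```

play_rows:
  deltas: [0,0,0,0.02,0]

```text
clock: 3.3
eef_pos: [0.5452, -0.0067, 0.0466]
tool_rot: [0.625, 0.78, 0.004, 0.007]
ft_force: [0.6, 0.1, -0.4]
grip_width: -0.0003
```

play_rows:
  deltas: [0,0,0,0.02,0]

```text
clock: 3.42
eef_pos: [0.5454, -0.0067, 0.0455]
tool_rot: [0.625, 0.78, 0.004, 0.007]
ft_force: [-0.2, -0.5, 0.3]
grip_width: -0.0002
```

play_rows:
  deltas: [0,0,-0.05,0.04,0,0,0,0,0.03,0]

```text
clock: 3.68
eef_pos: [0.5423, -0.0076, 0.041]
tool_rot: [0.626, 0.78, 0.004, 0.007]
ft_force: [-0.1, 0.4, 0.4]
grip_width: -0.0
```

play_rows:
  deltas: [0,0,0,0.02,0]

```text
clock: 3.8
eef_pos: [0.5423, -0.0076, 0.0398]
tool_rot: [0.626, 0.78, 0.004, 0.007]
ft_force: [-0.4, -0.4, 5.5]
grip_width: -0.0002
```

play_rows:
  deltas: [0,0,0,0.02,0]

```text
clock: 3.92
eef_pos: [0.5425, -0.0077, 0.0397]
tool_rot: [0.626, 0.78, 0.004, 0.007]
ft_force: [-4.7, -0.1, 13.6]
grip_width: 0.0004
```

play_rows:
  deltas: [0,-0.08,0,0.005,0,0,-0.08,0,0.005,0]

```text
clock: 4.18
eef_pos: [0.5446, -0.0172, 0.0401]
tool_rot: [0.625, 0.78, 0.004, 0.008]
ft_force: [-1.4, 0.1, 1.8]
grip_width: 0.0002
```

play_rows:
  deltas: [0,-0.08,0,0.01,0,0,-0.08,0,0.01,0]

```text
clock: 4.42
eef_pos: [0.5471, -0.0275, 0.04]
tool_rot: [0.625, 0.78, 0.004, 0.008]
ft_force: [-3.6, -0.4, 6.6]
grip_width: -0.0004
```

```bash
python3 -c "
from h import *
go([.5383,-.0066],.06)
im,K,R,t=cam('top');Y,out=measure(im,K,R,t)
for o in out: print(o)
a=cam('scene')[0]
cv2.imwrite('pics/s3.png',np.hstack([cv2.resize(a[170:320,230:390],(427,400),interpolation=3),cv2.resize(im[190:320,250:390],(373,400))]))"
```

```text
clk 4.42 eef [ 0.5471 -0.0275  0.04  ] xang 102.6 tz [ 0.018 -0.003 -1.   ] F [-3.56 -0.39  6.55] w -0.0004 units [ 0.37 -0.06 -0.34]Traceback (most recent call last):
  File "<string>", line 4, in <module>
    im,K,R,t=cam('top');Y,out=measure(im,K,R,t)
                              ~~~~~~~^^^^^^^^^^
  File "h.py", line 20, in measure
    y=max(blob(yel,40),key=lambda b:b[1][3])[0]
      ~~~^^^^^^^^^^^^^^^^^^^^^^^^^^^^^^^^^^^
ValueError: max() iterable argument is empty
```

play_rows:
  deltas: [0,-0.08,-0.01,0.008,0,0,-0.08,-0.01,0.008,0]

```text
clock: 4.72
eef_pos: [0.5495, -0.0385, 0.0399]
tool_rot: [0.626, 0.78, 0.005, 0.01]
ft_force: [0.2, 0.4, 2.2]
grip_width: 0.0001
```

play_rows:
  deltas: [0,0,0,-0.15,0,0,0,0,-0.15,0,0,0,0,0,0]

```text
clock: 5.1
eef_pos: [0.5487, -0.0387, 0.0582]
tool_rot: [0.626, 0.78, 0.005, 0.009]
ft_force: [1.3, -0.3, -1.0]
grip_width: -0.0001
```

```bash
python3 -c "
from h import *
go([.5383,-.0066],.06)
im=cam('top')[0];a=cam('scene')[0]
cv2.imwrite('pics/s3.png',np.hstack([cv2.resize(a[170:320,230:390],(427,400),interpolation=3),cv2.resize(im[190:320,250:390],(373,400))]))"
```

```text
clk 5.10 eef [ 0.5487 -0.0387  0.0582] xang 102.5 tz [ 0.02  -0.004 -1.   ] F [ 1.26 -0.32 -1.03] w -0.0001 units [ 0.56 -0.05 -0.04]
```

View pics/s3.png

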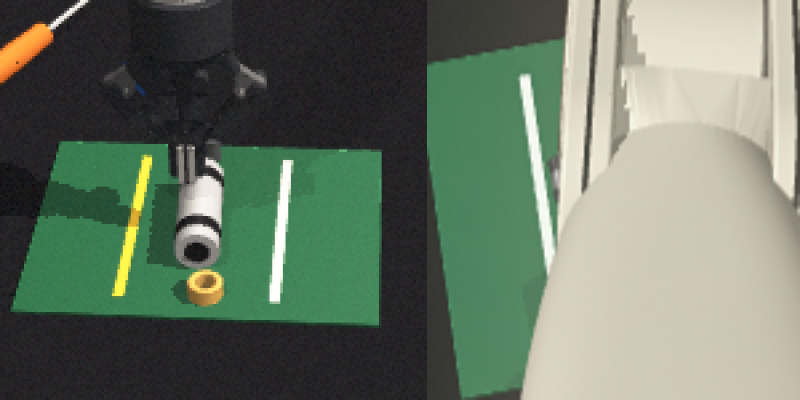

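```bash
cat >> h.py <<'E'
def face():
    im,K,R,t=cam('scene');V=im.max(2).astype(int)
    x0,y0=220,225
    for b in blob(V[y0:275,x0:350]<60,15):
        if b[1][2]<25 and b[1][3]<25:
            px=b[2]+[x0,y0]; print('dark',px.round(1),b[1].tolist(),ray([px],K,R,t,.022)[0].round(4))
E
python3 -c "
from h import *
im=cv2.imread('pics/scene1.png');import h
face()
h.cam0=h.cam
h.cam=lambda n:(cv2.imread('pics/scene1.png'),)+h.cam0(n)[1:]
face()"
```

```text
dark [294.5 230. ] [73, 0, 4, 11, 30] [ 0.4829 -0.0708  0.022 ]
dark [306.4 230.8] [83, 0, 11, 15, 64] [ 0.4802 -0.0441  0.022 ]
dark [304.  253.1] [76, 26, 17, 8, 49] [ 0.5571 -0.028   0.022 ]
dark [303.2 264.2] [79, 36, 9, 7, 52] [ 0.5923 -0.0199  0.022 ]
dark [307. 227.] [86, 0, 3, 5, 15] [ 0.466  -0.0466  0.022 ]
dark [312.3 234.6] [85, 7, 16, 8, 45] [ 0.4906 -0.0277  0.022 ]
dark [312.  253.1] [84, 26, 17, 8, 49] [ 0.5533 -0.0115  0.022 ]
dark [311.4 264.2] [87, 36, 10, 7, 53] [ 0.5885 -0.0032  0.022 ]
```

Stroke 1 rolled the sleeve about 17 mm with no yaw. In the scene view its face is at pixel (303,264), previously (311,264). Stroke 2 next.

play_rows:
  deltas: [0,0.24,-0.05,0,0,0,0,0,0.2,0,0,0,0,0.09,0,0,0,0,0.01,0]

```text
clock: 5.8
eef_pos: [0.5411, -0.0238, 0.0395]
tool_rot: [0.626, 0.78, 0.004, 0.008]
ft_force: [-3.8, 0.3, 14.0]
grip_width: -0.0003
```

play_rows:
  deltas: [0,0,0,0.015,0]

```text
clock: 5.92
eef_pos: [0.5411, -0.0238, 0.0396]
tool_rot: [0.626, 0.78, 0.004, 0.008]
ft_force: [-2.7, 0.4, 10.3]
grip_width: 0.0002
```

play_rows:
  deltas: [0,-0.08,0,0.007,0,0,-0.08,0,0.007,0,0,-0.08,-0.01,0.009,0]

```text
clock: 6.3
eef_pos: [0.5443, -0.0384, 0.04]
tool_rot: [0.625, 0.78, 0.004, 0.01]
ft_force: [-0.5, 0.6, 5.8]
grip_width: 0.0
```

play_rows:
  deltas: [0,-0.08,-0.01,0.008,0,0,-0.08,-0.01,0.008,0,0,-0.08,-0.01,0.008,0]

```text
clock: 6.68
eef_pos: [0.5479, -0.0536, 0.04]
tool_rot: [0.625, 0.78, 0.006, 0.012]
ft_force: [0.3, 1.1, 3.9]
grip_width: 0.0001
```

play_rows:
  deltas: [0,0,0,-0.15,0,0,0,0,-0.15,0,0,0,0,0,0]

```text
clock: 7.05
eef_pos: [0.5468, -0.0534, 0.0582]
tool_rot: [0.625, 0.78, 0.005, 0.011]
ft_force: [-0.4, -0.0, -0.1]
grip_width: 0.0001
```

```bash
python3 -c "
from h import *
go([.5383,-.0066],.06);face()"
```

```text
clk 7.05 eef [ 0.5468 -0.0534  0.0582] xang 102.6 tz [ 0.023 -0.006 -1.   ] F [-0.44 -0.   -0.11] w 0.0001 units [ 0.79  0.03 -0.04]
dark [288.1 229.2] [67, 0, 3, 10, 28] [ 0.4834 -0.0857  0.022 ]
dark [300.1 231.8] [77, 0, 10, 16, 51] [ 0.4868 -0.0568  0.022 ]
dark [307.3 227.2] [86, 0, 4, 6, 19] [ 0.4664 -0.0458  0.022 ]
dark [296.1 253.2] [68, 26, 17, 7, 48] [ 0.5612 -0.0442  0.022 ]
dark [295.6 264.1] [71, 36, 10, 7, 53] [ 0.5958 -0.0352  0.022 ]
```

play_rows:
  deltas: [0,0.23,0.03,0,0,0,0,0,0.2,0,0,0,0,0.09,0,0,0,0,0.01,0]

```text
clock: 7.6
eef_pos: [0.5449, -0.0378, 0.0391]
tool_rot: [0.625, 0.781, 0.005, 0.01]
ft_force: [-4.5, 0.2, 17.0]
grip_width: 0.0002
```

play_rows:
  deltas: [0,-0.08,0,0.007,0,0,-0.08,0,0.007,0,0,-0.08,-0.01,0.009,0]

```text
clock: 7.98
eef_pos: [0.5481, -0.0523, 0.04]
tool_rot: [0.625, 0.781, 0.005, 0.011]
ft_force: [0.5, 0.2, 4.8]
grip_width: 0.0004
```

play_rows:
  deltas: [0,-0.08,-0.01,0.008,0,0,-0.08,-0.01,0.008,0,0,-0.08,-0.01,0.008,0]

```text
clock: 8.35
eef_pos: [0.5517, -0.0676, 0.0401]
tool_rot: [0.625, 0.781, 0.006, 0.013]
ft_force: [-0.7, -0.2, 5.9]
grip_width: 0.0
```

play_rows:
  deltas: [0,0,0,-0.15,0,0,0,0,-0.15,0,0,0,0,0,0]

```text
clock: 8.72
eef_pos: [0.5506, -0.0675, 0.0582]
tool_rot: [0.625, 0.781, 0.006, 0.013]
ft_force: [-0.7, -0.5, 0.5]
grip_width: -0.0001
```

```bash
python3 -c "
from h import *
go([.5383,-.0066],.06);face()"
```

```text
clk 8.72 eef [ 0.5506 -0.0675  0.0582] xang 102.6 tz [ 0.027 -0.007 -1.   ] F [-0.74 -0.47  0.46] w -0.0001 units [ 1.03  0.02 -0.04]
dark [281.  229.3] [60, 0, 3, 10, 27] [ 0.4873 -0.1009  0.022 ]
dark [292.6 231.3] [69, 0, 10, 14, 47] [ 0.4887 -0.0737  0.022 ]
dark [307.2 227.2] [86, 0, 4, 6, 18] [ 0.4667 -0.046   0.022 ]
dark [289.3 253.3] [61, 26, 17, 9, 48] [ 0.5647 -0.0582  0.022 ]
dark [288.1 264. ] [64, 36, 9, 7, 52] [ 0.599  -0.0505  0.022 ]
```

play_rows:
  deltas: [0,0.23,0.03,0,0,0,0,0,0.2,0,0,0,0,0.09,0,0,0,0,0.01,0]

```text
clock: 9.28
eef_pos: [0.5487, -0.0517, 0.0388]
tool_rot: [0.624, 0.781, 0.005, 0.012]
ft_force: [-4.3, 0.7, 15.0]
grip_width: 0.0
```

play_rows:
  deltas: [0,-0.08,0,0.007,0,0,-0.08,0,0.007,0,0,-0.08,-0.01,0.009,0]

```text
clock: 9.65
eef_pos: [0.5519, -0.0661, 0.04]
tool_rot: [0.624, 0.781, 0.006, 0.013]
ft_force: [0.9, 1.2, 4.8]
grip_width: 0.0002
```

play_rows:
  deltas: [0,-0.08,-0.01,0.008,0,0,-0.08,-0.01,0.008,0,0,-0.08,-0.01,0.008,0]

```text
clock: 10.02
eef_pos: [0.5555, -0.0815, 0.0401]
tool_rot: [0.624, 0.781, 0.007, 0.015]
ft_force: [-0.1, 0.5, 5.7]
grip_width: 0.0
```

play_rows:
  deltas: [0,0,0,-0.15,0,0,0,0,-0.2,0,0,0,0,-0.6,0,0,1,0,0,0,0,1,0,0,0,0,1,0,0,0,0,1,0,0,0,0,0,0,0,0]

```text
clock: 11.02
eef_pos: [0.5007, 0.1597, 0.0985]
tool_rot: [0.625, 0.78, 0.009, 0.015]
ft_force: [0.7, -0.7, 0.1]
grip_width: -0.0
```

```bash
python3 -c "
from h import *
go([.5383,-.0066],.06);face()
im,K,R,t=cam('top');cv2.imwrite('pics/t4.png',cv2.resize(im[180:330,235:410],None,fx=4,fy=4,interpolation=cv2.INTER_CUBIC))
Y,out=measure(im,K,R,t);print(Y)
for o in out: print(o)"
```

```text
clk 11.03 eef [0.5007 0.1597 0.0985] xang 102.6 tz [ 0.034 -0.005 -0.999] F [ 0.72 -0.66  0.09] w -0.0 units [-2.83 -0.01  0.68]
dark [308.8 227.5] [86, 0, 7, 6, 38] [ 0.4668 -0.0421  0.022 ]
dark [283.7 234.5] [56, 7, 16, 8, 43] [ 0.5043 -0.0893  0.022 ]
dark [281.  253.2] [53, 26, 17, 7, 47] [ 0.5682 -0.0755  0.022 ]
dark [280.3 264.1] [56, 36, 10, 7, 52] [ 0.6029 -0.066   0.022 ]
(array([ 0.48288129, -0.09918552]), array([47. ,  8.2]), array([0.98720664, 0.15944625], dtype=float32))
((array([ 0.53486163, -0.02808922]), array([275.2, 327.9]), array([ 0.00724983, -0.9999738 ], dtype=float32)), [321.6, 255.4], [240, 185, 165, 140, 7852])
((array([0.52595618, 0.02961975]), array([178.2,   9.1]), array([0.985244  , 0.17115612], dtype=float32)), [293.4, 258.7], [285, 214, 18, 90, 423])
((array([ 0.55532336, -0.07870909]), array([103.6,  36.9]), array([0.97500944, 0.22216351], dtype=float32)), [348.5, 243.8], [335, 218, 28, 53, 957])
```

View pics/t4.png

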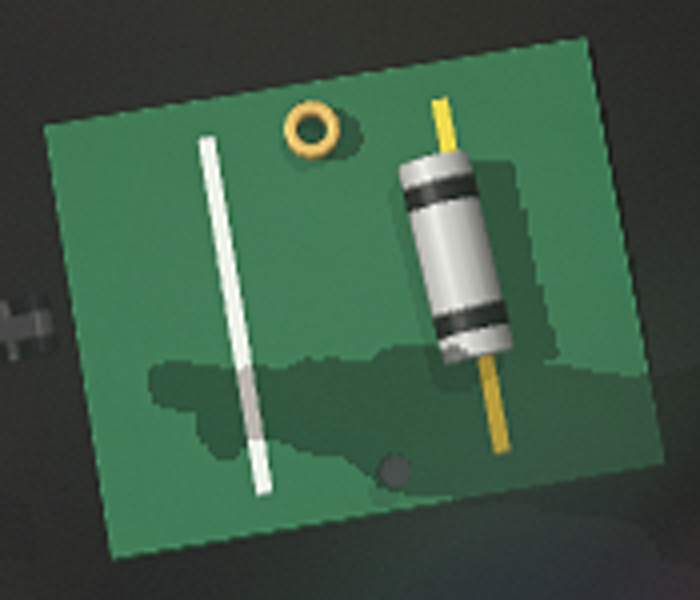

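Sleeve centre is (0.5553, -0.0787), 7.9 mm short of the line and 8 mm along it, and 3° off parallel. One short last stroke of about 15 mm at the fingertip will do it.

play_rows:
  deltas: [0,-0.96,0.02,0,0,0,-0.96,0,0,0,0,-0.96,0,0,0,0,-0.96,0,0,0,0,0,0,0.2,0,0,0,0,0.2,0,0,0,0,0,0]

```text
clock: 12.0
eef_pos: [0.553, -0.0847, 0.0774]
tool_rot: [0.632, 0.775, 0.008, 0.016]
ft_force: [-1.4, 0.5, 0.5]
grip_width: -0.0002
```

```bash
python3 -c "
from h import *
go([.5544,-.0748],.04);face()"
```

```text
clk 12.00 eef [ 0.553  -0.0847  0.0774] xang 101.6 tz [ 0.035 -0.009 -0.999] F [-1.4   0.53  0.45] w -0.0002 units [0.17 0.04 0.62]
dark [307.1 227.4] [86, 0, 3, 6, 17] [ 0.4672 -0.0461  0.022 ]
dark [283.8 234.5] [56, 7, 16, 8, 44] [ 0.5042 -0.0892  0.022 ]
dark [281.1 253.2] [53, 26, 17, 7, 49] [ 0.5682 -0.0753  0.022 ]
dark [280.4 264.2] [56, 36, 10, 7, 53] [ 0.6029 -0.0658  0.022 ]
```

play_rows:
  deltas: [0,0.16,0.06,0.1,0,0,0,0,0.3,0,0,0,0,0.15,0,0,0,0,0.03,0]

```text
clock: 12.55
eef_pos: [0.5573, -0.0687, 0.0429]
tool_rot: [0.629, 0.777, 0.009, 0.017]
ft_force: [0.4, -0.2, -0.4]
grip_width: -0.0004
```

play_rows:
  deltas: [0,0,0,0.015,0]

```text
clock: 12.68
eef_pos: [0.5576, -0.0682, 0.0422]
tool_rot: [0.629, 0.777, 0.009, 0.017]
ft_force: [-0.4, -1.0, -0.8]
grip_width: 0.0002
```

play_rows:
  deltas: [0,-0.04,-0.01,0.025,0,0,0,0,0.015,0]

```text
clock: 12.92
eef_pos: [0.5582, -0.0709, 0.0405]
tool_rot: [0.629, 0.777, 0.009, 0.018]
ft_force: [0.5, -0.5, -0.3]
grip_width: 0.0001
```

play_rows:
  deltas: [0,0,0,0.012,0]

```text
clock: 13.05
eef_pos: [0.5585, -0.0711, 0.0401]
tool_rot: [0.629, 0.777, 0.01, 0.018]
ft_force: [-0.7, -0.2, 1.3]
grip_width: 0.0002
```

play_rows:
  deltas: [0,0,0,0.012,0]

```text
clock: 13.18
eef_pos: [0.5586, -0.0714, 0.04]
tool_rot: [0.629, 0.777, 0.01, 0.019]
ft_force: [-2.2, -0.7, 6.4]
grip_width: 0.0002
```

play_rows:
  deltas: [0,-0.08,-0.01,0.009,0,0,-0.08,-0.01,0.008,0,0,-0.08,-0.01,0.008,0]

```text
clock: 13.55
eef_pos: [0.5619, -0.0866, 0.0402]
tool_rot: [0.629, 0.777, 0.011, 0.02]
ft_force: [0.9, 0.1, 3.2]
grip_width: 0.0002
```

```bash
python3 -c "
from h import *
go([.5544,-.0748],.04);face()"
```

```text
clk 13.55 eef [ 0.5619 -0.0866  0.0402] xang 102.0 tz [ 0.045 -0.009 -0.999] F [0.86 0.06 3.16] w 0.0002 units [ 0.22 -0.08 -0.  ]
dark [307.2 227.2] [86, 0, 4, 6, 18] [ 0.4667 -0.046   0.022 ]
dark [277.2 253.2] [49, 26, 17, 7, 48] [ 0.5702 -0.0833  0.022 ]
dark [276.4 264.2] [52, 36, 10, 7, 53] [ 0.6048 -0.0739  0.022 ]
```

play_rows:
  deltas: [0,0,0,-0.15,0,0,0,0,-0.3,0,0,0,0,-0.6,0,0,0,0,-0.5,0,0,1,0,0,0,0,1,0,0,0,0,1,0,0,0,0,1,0,0,0,0,0,0,0,0]

```text
clock: 14.72
eef_pos: [0.5037, 0.1539, 0.1315]
tool_rot: [0.631, 0.776, 0.009, 0.017]
ft_force: [0.5, -0.8, 0.7]
grip_width: 0.0
```

```bash
python3 -c "
from h import *
face()
im,K,R,t=cam('top');cv2.imwrite('pics/t5.png',np.hstack([cv2.resize(im[180:330,235:410],(466,400),interpolation=3),cv2.resize(im[225:315,75:165],(330,400),interpolation=3)]))
Y,out=measure(im,K,R,t)
y=np.array([.54838,-.08791]);e=np.array([.9854,.170]);n=np.array([-.17,.9854])
for o in out:
  print(o[0],o[1]); d=o[0][0]-y; print('  along',d@e,'across',d@n)
def btn(im,K,R,t,ok):
  hsv=cv2.cvtColor(im,cv2.COLOR_BGR2HSV);H,S,V=[hsv[...,i].astype(int) for i in range(3)]
  for b in blob((H>40)&(H<90)&(S>110)&(V>60),30):
    if ok(b[2]):
      k=b[0].astype(np.uint8);c=cv2.minEnclosingCircle(np.argwhere(k)[:,::-1].astype(np.int32).reshape(-1,1,2))
      print('btn',b[1].tolist(),b[2].round(1),c,ray([b[2]],K,R,t,.067),ray([b[2]],K,R,t,.065))
btn(im,K,R,t,lambda c:c[0]<200)
btn(*cam('scene'),lambda c:c[0]>450 and c[1]>150)
go([.46,.359],.12)"
```

```text
dark [308.  227.5] [86, 0, 5, 6, 28] [ 0.4673 -0.0439  0.022 ]
dark [279.9 234.8] [52, 7, 17, 9, 44] [ 0.5071 -0.0972  0.022 ]
dark [277.4 253.2] [49, 26, 17, 7, 46] [ 0.5698 -0.083   0.022 ]
dark [276.4 264.2] [52, 36, 10, 7, 53] [ 0.6048 -0.0739  0.022 ]
(array([ 0.53486163, -0.02808922]), array([275.2, 327.9]), array([ 0.00724983, -0.9999738 ], dtype=float32)) [321.6, 255.4]
  along -0.0031514656291503278 across 0.06124552078405761
(array([0.52595618, 0.02961975]), array([178.2,   9.1]), array([0.985244  , 0.17115612], dtype=float32)) [293.4, 258.7]
  along -0.0021163777568359373 across 0.11962586656347657
(array([ 0.55672333, -0.08657138]), array([103.6,  37. ]), array([0.9719234 , 0.23529735], dtype=float32)) [352.5, 242.9]
  along 0.008449080348632808 across -9.929015649414335e-05
btn [490, 230, 14, 11, 137] [496.6 235. ] ((496.5, 235.0), 7.159010887145996) [[0.46485412 0.35804814 0.067     ]] [[0.46209471 0.35833093 0.065     ]]
clk 14.88 eef [0.5049 0.1496 0.1315] xang 101.4 tz [ 0.038 -0.01  -0.999] F [-0.4  -0.91 -0.08] w -0.0001 units [ 3.57 -0.05  0.13]
```

View pics/t5.png

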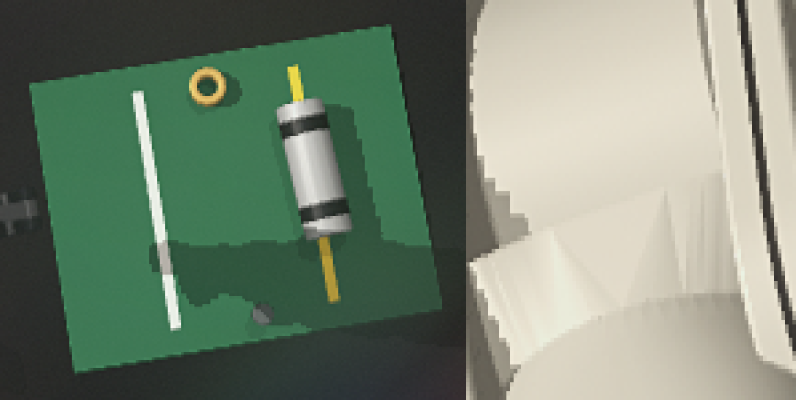

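The sleeve is centred on the yellow line: 0 mm across, 8 mm along, about 4° off parallel. The arm hides the button in the top view, so I'll use the first top picture to measure it.

```bash
python3 -c "
from h import *
_,K,R,t=cam('top');im=cv2.imread('pics/top1.png')
hsv=cv2.cvtColor(im,cv2.COLOR_BGR2HSV);print(hsv[292,117]);H,S,V=[hsv[...,i].astype(int) for i in range(3)]
for b in blob((H>40)&(H<90)&(S>110)&(V>60),30):
  if b[2][0]<200: print(b[1].tolist(),b[2],ray([b[2]],K,R,t,.067))
go([.4635,.3590],.12)"
```

```text
[ 67 116 217]
[108, 285, 15, 15, 156] [116.1025641 292.25     ] [[0.45879286 0.35310524 0.067     ]]
clk 14.93 eef [0.5052 0.149  0.1315] xang 101.3 tz [ 0.038 -0.009 -0.999] F [0.86 0.41 0.07] w 0.0001 units [ 3.57 -0.    0.13]
```

play_rows:
  deltas: [0,0.86,-0.01,0,0,0,0.86,-0.01,0,0,0,0.86,-0.01,0,0,0,0.86,-0.01,0,0,0,0,0,0,0,0,0,0,0,0]

```text
clock: 15.68
eef_pos: [0.4697, 0.3448, 0.1273]
tool_rot: [0.643, 0.766, 0.008, 0.019]
ft_force: [0.1, -0.9, -0.3]
grip_width: 0.0002
```

```bash
python3 -c "
from h import *
go([.461,.3555],.075)
a=cam('scene')[0];b=cam('wrist')[0]
cv2.imwrite('pics/s6.png',np.hstack([cv2.resize(a[150:300,430:590],(427,400),interpolation=3),cv2.resize(b,(373,400))]))"
```

```text
clk 15.68 eef [0.4697 0.3448 0.1273] xang 99.9 tz [ 0.039 -0.013 -0.999] F [ 0.08 -0.91 -0.27] w 0.0002 units [ 0.22 -0.14  0.86]
```

View pics/s6.png

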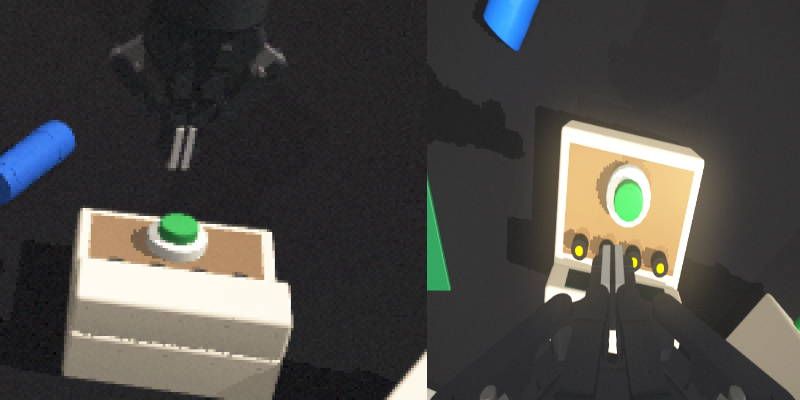

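The scene view shows the fingertips above the button, with the top of the button at about (180,222) in the crop. The wrist view shows it at about (345,243) in the full picture. A third ray from the wrist camera can settle the 5 mm disagreement.

```bash
python3 -c "
from h import *
im,K,R,t=cam('wrist')
hsv=cv2.cvtColor(im,cv2.COLOR_BGR2HSV);H,S,V=[hsv[...,i].astype(int) for i in range(3)]
for b in blob((H>40)&(H<90)&(S>110)&(V>60),30):
  print(b[1].tolist(),b[2],ray([b[2]],K,R,t,.067),ray([b[2]],K,R,t,.065))
go([.461,.3555],.075)"
```

```text
[0, 206, 42, 143, 3136] [ 13.890625   300.05931122] [[0.53049942 0.16603386 0.067     ]] [[0.53195537 0.16435583 0.065     ]]
[321, 217, 50, 49, 1875] [345.9312     241.10933333] [[0.45672805 0.35776409 0.067     ]] [[0.45744411 0.35800903 0.065     ]]
[629, 380, 11, 18, 108] [635.75       387.83333333] [[0.52274843 0.56183218 0.067     ]] [[0.52412664 0.56412383 0.065     ]]
clk 15.82 eef [0.4697 0.3446 0.1276] xang 99.9 tz [ 0.039 -0.012 -0.999] F [ 0.04 -0.3   0.59] w -0.0 units [ 0.22 -0.14  0.87]
```

play_rows:
  deltas: [0,0.2,-0.18,0.3,0,0,0,0,0.5,0,0,0,0,0,0]

```text
clock: 16.2
eef_pos: [0.4609, 0.3504, 0.0794]
tool_rot: [0.646, 0.763, 0.009, 0.019]
ft_force: [-0.3, 0.7, -0.5]
grip_width: -0.0003
```

```bash
python3 -c "
from h import *
go([.459,.356],.067)"
```

```text
clk 16.20 eef [0.4609 0.3504 0.0794] xang 99.5 tz [ 0.04  -0.012 -0.999] F [-0.33  0.66 -0.48] w -0.0003 units [ 0.1  -0.02  0.2 ]
```

play_rows:
  deltas: [0,0.08,-0.03,0.12,0,0,0,0,0.06,0,0,0,0,0.03,0]

```text
clock: 16.58
eef_pos: [0.4609, 0.355, 0.0691]
tool_rot: [0.647, 0.762, 0.011, 0.02]
ft_force: [0.5, 0.1, -0.6]
grip_width: -0.0
```

play_rows:
  deltas: [0,0,0,0.03,0,0,0,0,0.03,0]

```text
clock: 16.82
eef_pos: [0.4614, 0.3553, 0.0662]
tool_rot: [0.647, 0.762, 0.011, 0.02]
ft_force: [-1.1, -0.5, 2.1]
grip_width: 0.0
```

play_rows:
  deltas: [0,0,0,0.03,0,0,0,0,0.03,0]

```text
clock: 17.08
eef_pos: [0.4614, 0.3553, 0.0631]
tool_rot: [0.647, 0.762, 0.012, 0.02]
ft_force: [-1.3, -0.5, 4.3]
grip_width: 0.0
```

play_rows:
  deltas: [0,0,0,0.03,0,0,0,0,0.02,0]

```text
clock: 17.32
eef_pos: [0.4614, 0.3554, 0.0611]
tool_rot: [0.647, 0.763, 0.012, 0.02]
ft_force: [-4.7, -2.9, 11.4]
grip_width: 0.0004
```

play_rows:
  deltas: [0,0,0,0.015,0,0,0,0,0.015,0]

```text
clock: 17.58
eef_pos: [0.4614, 0.3553, 0.0612]
tool_rot: [0.646, 0.763, 0.012, 0.02]
ft_force: [-2.9, -2.3, 8.7]
grip_width: -0.0
```

The button is bottomed: z is 0.061 m and stays there, with force above 5 N. Now I'll release it and retreat clear.

play_rows:
  deltas: [0,0,0,-0.2,0,0,0,0,-0.6,0,0,0,0,-0.8,0,0,0,0,-0.8,0,0,0,0,0,0,0,0,0,0,0]

```text
clock: 18.32
eef_pos: [0.4553, 0.3567, 0.2092]
tool_rot: [0.647, 0.762, 0.013, 0.02]
ft_force: [0.3, 0.6, -0.2]
grip_width: -0.0004
```

```bash
python3 -c "
from h import *
go([.459,.356],.067);face()
im,K,R,t=cam('top');Y,out=measure(im,K,R,t)
y=np.array([.54838,-.08791]);e=np.array([.9854,.170]);n=np.array([-.17,.9854])
for o in out[1:]:
  d=o[0][0]-y; print(o[0],'along',d@e,'across',d@n)
a=cam('scene')[0]
cv2.imwrite('pics/f.png',a)"
```

```text
clk 18.32 eef [0.4553 0.3567 0.2092] xang 99.4 tz [ 0.047 -0.007 -0.999] F [ 0.32  0.57 -0.16] w -0.0004 units [ 0.01 -0.05  2.37]
dark [306.9 227.3] [86, 0, 3, 6, 15] [ 0.467  -0.0465  0.022 ]
dark [279.5 234.6] [52, 7, 16, 7, 42] [ 0.5066 -0.0983  0.022 ]
dark [277.4 253.2] [49, 26, 17, 7, 46] [ 0.5698 -0.083   0.022 ]
dark [276.3 264.2] [52, 36, 10, 7, 52] [ 0.6049 -0.0741  0.022 ]
(array([0.52595618, 0.02961975]), array([178.2,   9.1]), array([0.985244  , 0.17115612], dtype=float32)) along -0.0021163777568359373 across 0.11962586656347657
(array([ 0.55672278, -0.08676294]), array([103.6,  37.2]), array([0.97358984, 0.2283043 ], dtype=float32)) along 0.008415974049804683 across -0.0002879588515624902
```

View pics/f.png

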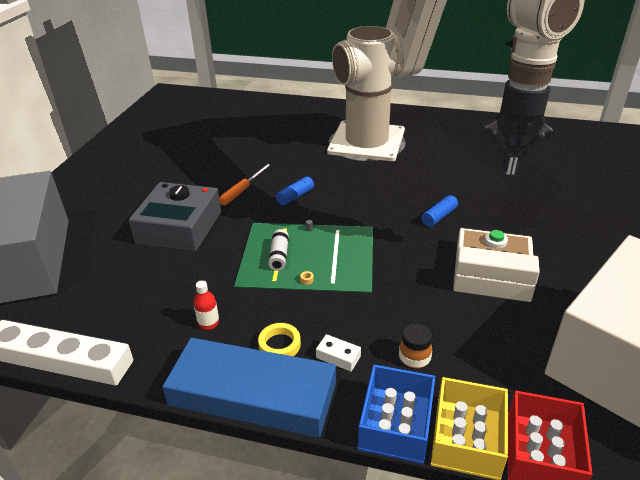

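The sleeve is at (279,250) on the yellow line, the button is up again at (497,236), and the bystanders look unmoved.

```bash
python3 -c "
from h import *
print(ticket.job_done())"
```

```text
the job is handed in; nothing more can be done
None
```

The sleeve is on the yellow line, and the start button was then pressed fully and came up again. I handed the job in at about 18.5 s of the 61 s allowed; `job_done` gave no verdict.

**Rolling:** I rolled the sleeve about 72 mm in five light fingertip strokes across its top. The fingertips stayed at about 39–40 mm, which keeps the grasp point near 59 mm, well above the 42 mm limit. That is about 4 rad of rolling, leaving the sleeve's own z axis roughly 2.3 rad from vertical.

**Button:** I pressed it until it stopped at 61 mm above the table, 6 mm down, with 9–11 N. I then lifted clear.

**Last checks:**
- **Sleeve:** the top camera puts it 0.3 mm across and 8.4 mm along from the line's middle, 3–4° off parallel. It did not move measurably during the press.
- **Button and bystanders:** in the final scene picture the button is up and the bystanders look unmoved, judged by eye only.
- **Arm:** it is clear of everything, with only noise-level force.

**What disagreed:**
- The three camera estimates of the button position differed by 5–8 mm. I used their mean, which stayed well inside the 30 mm button.
- The tool tilted about 2.7° over the job, because the moves could not correct it. It had no visible effect.

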